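# Stand the knocked-over tin back in the finishing tray and put its lid on

## Robot

A 6-joint arm with a two-finger parallel gripper is mounted at the origin on the work surface. World frame = base frame: x ahead of the robot, y to its left, z up, the work surface at z = 0. Lengths are in m, angles in rad, forces in N, time in s.
With the tool pointing down it reaches from about 0.425 to 1.125 m from the base axis. Payload 14.9 kg.
Tool frame: the origin (TCP) lies at the very end of the fingers, on their centre line; the grasp point (between the pads) lies 19 mm behind it; z points along the fingers, y is the line along which they close (so a half turn about z gives the same grasp; the last joint's range is limited). The gripper opens to 91 mm and grips with 3 to 60 N. Pads are 32 mm wide; open, the fingers measure 118 mm over their backs; the gripper's body (76 mm by 178 mm) begins 60 mm behind the grasp point.
Start: joints at [-1.339, 0.379, 1.734, -0, 1.028, -0.033], TCP at [0.183, -0.676, 0.214] pointing down, gripper open.
Joint ranges: [-2.77, 2.77], [-0.74, 2.19], [0, 2.66], [-1.06, 4.2], [0.31, 2.87], [-3.08, 3.08]. Speed limits (rad/s): [1.89, 1.89, 2.39, 3.14, 3.14, 3.14].

## Interface

Orientations are given as a 3x3 rotation matrix whose columns are the frame's x, y, z axes.
In Python, from station import sense, camera, sign_off gives the robot as it stands.
- The arm moves only by the shell command python3 -m crank 'ROWS' [FORCE]. ROWS is JSON, one flat list of numbers, 7 for each row, row after row: the shift along the tool's x, y, z in m, then the turn, a rotation vector about the tool's x, y, z in degrees, then the opening in per cent of the stroke, from 0 (shut) to 100 (fully open). A call has 1 to 20 rows; each row is the pose to reach, as a shift and turn from the pose commanded when the call began, along the tool's axes at that moment; what a row does not reach only later rows make up. A row lasts 1/10 s, in which the tool goes at most 50 mm and 8.59 degrees, less where a joint would pass 70% of its speed; a pose out of reach is approached as far as the arm can. A call with a gripper value outside its range is refused whole. The fingers move at their own pace and stop on an object; FORCE is the grip in N (left out, the last holds). Time passes only in rows, so rows that repeat a pose let the fingers close. It gives the time, the measured TCP pose, the force and the opening at its end, in the units of the state.
- sense(): the state, without advancing time (a new reading comes with each control period).
- camera(name): name is "side" or "top" or "wrist"; returns a dict with "image" (480x640x3 uint8, red, green, blue), "intrinsics" (3x3 intrinsics, pixels), "cam_to_world" (4x4, takes a point from camera to world coordinates). Camera axes: x right, y up, looking along -z (the intrinsics and any distortion apply to the point x, -y, -z); pixel columns grow to the right and rows downward; lengths in m; the calibration is good to about 2 mm. A picture is of the moment at which its call begins. There is no depth.
- sign_off(): hands the job in, once; it reports no verdict.
The state is a dict: "clock": time; "joint_positions": joint angles; "qd": joint speeds; "joint_efforts": joint torques, N m; "ee_pos": TCP position; "orientation": TCP orientation; "ft_force": force on the tool from outside, world axes, zero at the start; "torque": the same for the moment, N m; "grip_width": finger opening in m.
Only numpy, scipy, OpenCV 4.12 (cv2) and the standard library are available. Lean on these libraries where they do the work, as an engineer would, in place of code of your own. Each camera call takes 0.05 s, during which the arm holds its last target. There are 200 camera calls.

## Task

In the finishing tray the blue square tin has been knocked over against the low wax tin, and its turned wooden lid has come off onto the bench. Stand the tin upright on the tray floor again, square with the tray and in the middle of the gap between the wax tin and the bottle on the other side; once it stands on its own, set its lid back in the mouth so that it sits fully down and level. Set both down rather than letting them drop, and leave the wax tin, both bottles and the sharpening stone standing where they are.

Things in the scene. Friction and masses are not known exactly. Their poses are not given: they have to be found in the camera images.
- tray: Wooden tray fixed to the bench, 370 mm long (x axis, roughly to the robot's left, along the row) by 120 mm wide (y). Origin: centre of its underside, on the bench top. Floor 8 mm thick; rails all round 8 mm wide, their tops 23 mm above the bench; the lane between them is 104 mm wide. Row along +x: a bottle, the gap, the wax tin, the other bottle.
- tray_gap (a point): On the tray's floor (8 mm above the bench), in the middle of the gap in the row: at tray x = -41 mm, y = 0. The gap is about 153 mm long, give or take 8 mm, from the side of the right-hand bottle to the face of the wax tin. Axes like the tray's.
- tin: Empty tin, about 0.16 kg: blue body 58 x 58 x 90 mm with labels, then a round open collar 8 mm high, 48 mm outside, 41 mm inside. Origin: centre of its underside; z to the mouth. Starts tipped 55 deg towards tray +x, square with the row: an edge of its foot on the tray floor, its side on the wax tin's near top edge. Its sides facing tray +y and -y are upright and free.
- tin_mouth (a point): Centre of the mouth of the tin, in the plane of the collar's top rim, 98 mm from the tin's origin along its z.
- lid: Turned wooden lid, about 45 g, knob up on the bench. From its origin (centre of the spigot's foot) upwards along z: spigot 37 mm in diameter to 9 mm (foot tapered to 31 mm over 3 mm), entering the mouth with 2 mm of play all round; pale disc 54 mm in diameter, 9 to 15 mm, which lies on the collar's rim when seated; knob 20 mm in diameter, 15 to 41 mm.
- lid_seat (a point): Centre of the underside of the lid's disc, 9 mm above the lid's origin; it meets the point tin_mouth when the lid is seated.
- wax_tin: Bystander: full, low rectangular wax tin, bare steel with a yellow lid, 60 mm along the row, 80 mm across it, 48 mm tall, 0.55 kg, standing loose in the tray on the left side of the gap. Origin at the centre of its underside, axes like the tray's.
- stain_bottle: Bystander: amber glass bottle with black cap, 50 mm in diameter, 92 mm tall, about 0.22 kg, standing loose in the tray at one end of the row (either the robot's right or left end). Origin at the centre of its underside.
- oil_bottle: Bystander: green glass bottle with red cap, same size and mass as the amber one, standing loose in the tray at the other end of the row. Origin at the centre of its underside.
- stone: Bystander: two-coloured sharpening stone, 100 x 50 x 25 mm, 0.3 kg, lying loose on the bench to the robot's right, nearer or farther than the lid. Origin at the centre of its underside, x along its length.
Not all that is in view belongs to the job. Several things have the shape of the lid; the one meant has the colours described above.

How it is judged:
By the outcome, as a careful person would: the job done as asked, in the order asked, and still so for the second after the job is handed in, with the robot touching nothing.
It also fails if it takes over 54 s, if anything falls off the work surface, if the arm or the gripper's body presses on something with over 40 N, if the wrist force passes 120 N, or if a joint passes its speed limit or range.

## Working session

There is one attempt and no reset: what is moved stays moved. The work goes in short steps, Python scripts to look and compute and a shell command to move; the robot and the scene stay as the last step left them, time stands still between calls to the robot, and variables do not carry over. Pictures are saved under pics/ and viewed, on a budget of 10 in all, crops included, one or two more only if the job needs it, and the job is handed in when it is done.

```bash
ls; mkdir -p pics; python3 - <<'E'
from station import sense,camera
import cv2,numpy as np
s=sense();print(s['clock'],s['ee_pos'],np.round(s['orientation'],3),s['grip_width'])
for n in('side','top','wrist'):
    c=camera(n);cv2.imwrite(f'pics/{n}0.png',c['image'][:,:,::-1]);print(n,np.round(c['intrinsics'],1).tolist(),np.round(c['cam_to_world'],3).tolist(),[k for k in c])
E
```

```text
pics
0.0 [ 0.18308767 -0.67520872  0.21326277] [[ 0.965  0.262 -0.   ]
 [ 0.262 -0.965  0.001]
 [ 0.    -0.001 -1.   ]] 0.09121157363861998
side [[617.0, 0.0, 321.9], [0.0, 617.0, 236.0], [0.0, 0.0, 1.0]] [[-0.896, 0.221, -0.384, 0.007], [-0.443, -0.477, 0.759, 0.973], [-0.016, 0.851, 0.525, 0.752], [0.0, 0.0, 0.0, 1.0]] ['image', 'intrinsics', 'cam_to_world']
top [[515.9, 0.0, 316.2], [0.0, 515.9, 231.0], [0.0, 0.0, 1.0]] [[0.02, 0.991, -0.136, 0.375], [-1.0, 0.019, -0.003, -0.006], [-0.001, 0.136, 0.991, 0.935], [0.0, 0.0, 0.0, 1.0]] ['image', 'intrinsics', 'cam_to_world']
wrist [[410.6, 0.0, 313.5], [0.0, 410.6, 239.1], [0.0, 0.0, 1.0]] [[0.261, 0.935, 0.238, 0.252], [-0.965, 0.253, 0.063, -0.657], [-0.002, -0.246, 0.969, 0.385], [0.0, 0.0, 0.0, 1.0]] ['image', 'intrinsics', 'cam_to_world']
```

View pics/top0.png

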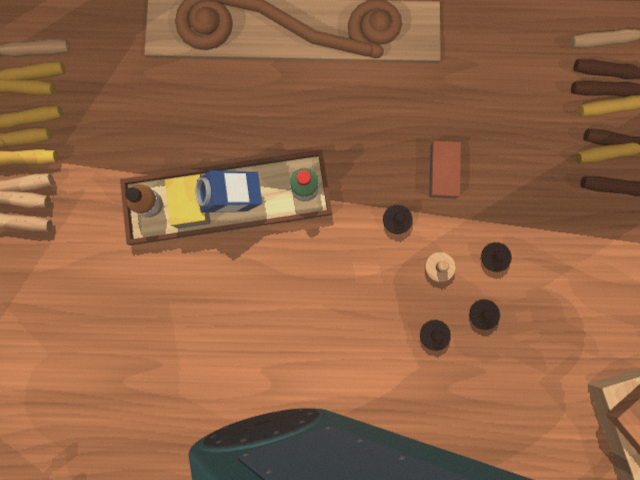

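View pics/side0.png

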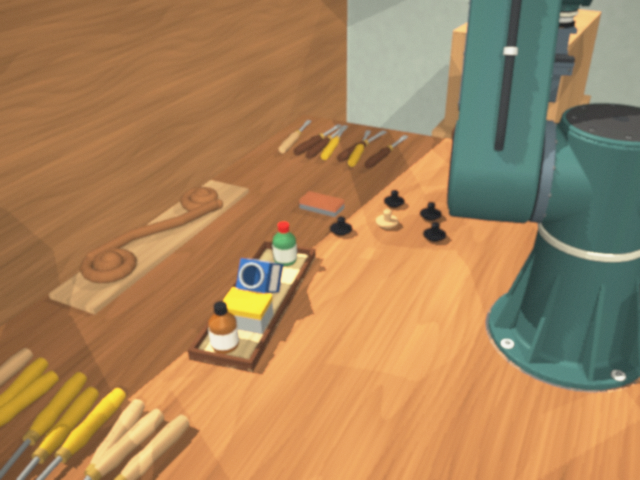

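The top view shows the tray with outer corners at about (122,180), (322,152), (330,215) and (131,243), and the tin lying towards the wax tin at (187,200). Five things have the lid's shape: black ones at (398,220), (496,257), (484,315) and (435,335), and one pale one at (440,268). The pale one fits the description, so I'll check it in a close crop.

```bash
cat > h.py <<'E'
import numpy as np,cv2
from station import sense,camera
def ray(c,p):
    K,T=c['intrinsics'],c['cam_to_world']
    d=np.linalg.inv(K)@[p[0],p[1],1.]; d=T[:3,:3]@(d*[1,-1,-1]); return T[:3,3],d/np.linalg.norm(d)
def onz(c,p,z):
    o,d=ray(c,p); return o+d*(z-o[2])/d[2]
def tri(c1,p1,c2,p2):
    A=np.zeros((3,3));b=np.zeros(3);L=[ray(c1,p1),ray(c2,p2)]
    for o,d in L:
        M=np.eye(3)-np.outer(d,d);A+=M;b+=M@o
    x=np.linalg.solve(A,b);return x,[np.linalg.norm(np.cross(x-o,d)) for o,d in L]
def proj(c,X):
    T=np.array(c['cam_to_world']);q=T[:3,:3].T@(np.array(X)-T[:3,3]);u=np.array(c['intrinsics'])@(q*[1,-1,-1]);return u[:2]/u[2]
def blobs(img,lo,hi,mina=15):
    h=cv2.cvtColor(img,cv2.COLOR_RGB2HSV);m=cv2.inRange(h,lo,hi)
    cs,_=cv2.findContours(m,cv2.RETR_EXTERNAL,cv2.CHAIN_APPROX_NONE)
    return m,sorted([c for c in cs if cv2.contourArea(c)>=mina],key=cv2.contourArea,reverse=True)
E
python3 - <<'E'
import cv2,numpy as np
from h import *
t=cv2.imread('pics/top0.png');s=cv2.imread('pics/side0.png')
a=cv2.resize(t[140:255,110:345],None,fx=3.2,fy=3.2,interpolation=cv2.INTER_CUBIC)
b=cv2.resize(t[245:291,410:470],None,fx=4,fy=4,interpolation=cv2.INTER_CUBIC)
d=cv2.resize(s[195:245,360:440],None,fx=4,fy=4,interpolation=cv2.INTER_CUBIC)
o=np.zeros((600,800,3),np.uint8);o[:a.shape[0],:a.shape[1]]=a;o[380:380+b.shape[0],:b.shape[1]]=b;o[380:380+d.shape[0],300:300+d.shape[1]]=d
cv2.imwrite('pics/crop1.png',o)
c=camera('top');sd=camera('side')
for p in[(122,180),(322,152),(330,215),(131,243)]:print(onz(c,p,.023))
for n,cm,box in(('top',c,(410,245,470,291)),('side',sd,(360,195,440,245))):
    x0,y0,x1,y1=box;hh=cv2.cvtColor(cm['image'],cv2.COLOR_RGB2HSV)[y0:y1,x0:x1];print(n,hh[2:4,2:4].tolist(),hh[(y1-y0)//2,::6].tolist())
    print(n,cm['image'][y0:y1,x0:x1][(y1-y0)//2,::6].tolist())
E
```

```text
[0.58605635 0.35049603 0.023     ]
[ 0.64534397 -0.01051014  0.023     ]
[ 0.52919756 -0.02696026  0.023     ]
[0.47176702 0.32634921 0.023     ]
top [[[11, 143, 191], [12, 140, 193]], [[11, 143, 186], [11, 139, 183]]] [[11, 146, 171], [11, 142, 172], [11, 138, 176], [15, 109, 223], [15, 112, 216], [15, 113, 178], [14, 114, 197], [15, 110, 220], [12, 144, 186], [12, 140, 189]]
top [[171, 110, 73], [172, 112, 76], [176, 117, 81], [223, 175, 128], [216, 167, 121], [178, 138, 99], [197, 150, 109], [220, 173, 125], [186, 122, 81], [189, 125, 85]]
side [[[13, 146, 141], [14, 147, 139]], [[13, 149, 142], [13, 146, 141]]] [[16, 141, 243], [14, 145, 238], [15, 148, 235], [24, 91, 246], [19, 110, 238], [16, 118, 183], [15, 121, 192], [14, 151, 225], [14, 150, 222], [13, 150, 216], [13, 151, 211], [13, 141, 107], [11, 103, 72], [13, 140, 115]]
side [[243, 181, 109], [238, 168, 103], [235, 165, 99], [246, 227, 158], [238, 201, 135], [183, 144, 98], [192, 147, 101], [225, 153, 92], [222, 151, 91], [216, 143, 89], [211, 141, 86], [107, 74, 48], [72, 54, 43], [115, 79, 52]]
```

View pics/crop1.png

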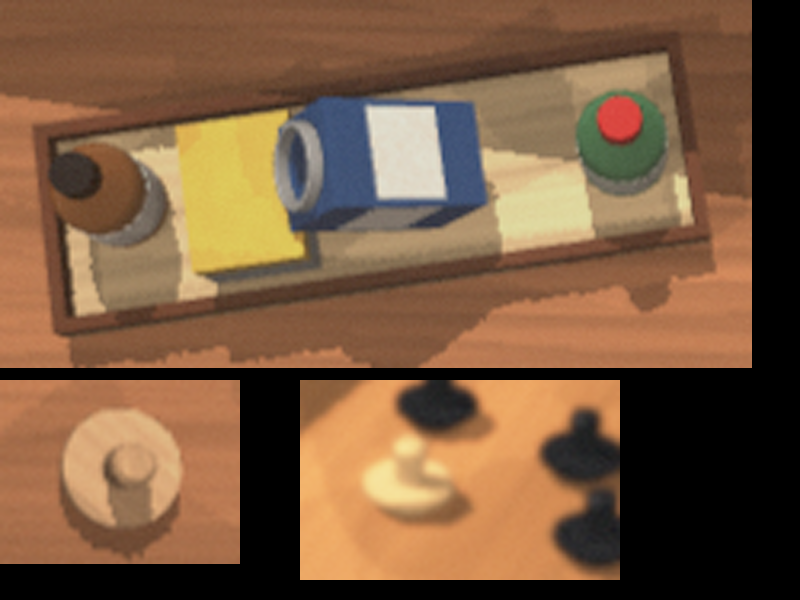

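The crop confirms the pale disc and knob: disc centre near (440,267), knob top near (442,266). The tin's mouth points towards the wax tin, its side labels face tray ±y, the green bottle is at the right end and the amber one at the left. Next I'll measure precisely.

```bash
python3 - <<'E'
from h import *
c=camera('top');s=camera('side')
C=np.array([(120.9,180),(322.5,150.9),(332,214.4),(129.2,243.5)])
W=np.array([onz(c,p,.023)[:2] for p in C]);print('corners',W.round(4).tolist(),[round(np.linalg.norm(W[i]-W[i-1]),4) for i in range(4)])
ex=(W[0]-W[1]+W[3]-W[2]);ex/=np.linalg.norm(ex);ey=np.array([-ex[1],ex[0]]);O=W.mean(0)
print('tray O',O,'yaw',np.degrees(np.arctan2(ex[1],ex[0])))
L=lambda X:np.round([(X[:2]-O)@ex*1e3,(X[:2]-O)@ey*1e3],1)
def big(cm,lo,hi,box):
    im=np.zeros_like(cm['image']);x0,y0,x1,y1=box;im[y0:y1,x0:x1]=cm['image'][y0:y1,x0:x1];m,k=blobs(im,lo,hi);return m,k[0]
bt=(115,145,340,250);bs=(180,215,320,370)
for nm,lo,hi,z in(('yellow',(20,120,100),(32,255,255),.056),('red',(0,180,120),(6,255,255),.1),('blue',(100,90,30),(125,255,255),.07)):
    for n,cm,b in(('top',c,bt),('side',s,bs)):
        m,k=big(cm,lo,hi,b);r=cv2.minAreaRect(k);M=cv2.moments(k);ce=(M['m10']/M['m00'],M['m01']/M['m00'])
        print(nm,n,cv2.contourArea(k),np.round(ce,1),'tray xy',L(onz(cm,ce,z)))
        q=cv2.approxPolyDP(k,3,True)[:,0];print('   ',[(tuple(int(v) for v in p),L(onz(cm,p,z)).tolist()) for p in q])
# lid
x,e=tri(c,(442.5,266.5),s,(360+108/4,195+62/4));print('knob',x,e)
for nm,cm,b,lo,hi in(('top',c,(415,245,470,291),(13,90,170),(18,128,255)),):
    m,k=big(cm,lo,hi,b);(u,v),rad=cv2.minEnclosingCircle(k);print('lid disc',u,v,rad,onz(cm,(u,v),.015))
print('lid disc manual',onz(c,(440.3,267),.015),'side',onz(s,(360+105/4,195+102/4),.015))
E
```

```text
corners [[0.586, 0.3525], [0.6474, -0.0114], [0.5304, -0.0305], [0.4708, 0.3295]] [np.float64(0.1175), np.float64(0.369), np.float64(0.1186), np.float64(0.3649)]
tray O [0.55865388 0.16001659] yaw 99.48633351214858
yellow top 1407.5 [182.6 200. ] tray xy [71.2  1.9]
    [((199, 174), [37.7, -39.9]), ((165, 179), [97.5, -39.6]), ((170, 224), [97.4, 40.7]), ((204, 220), [38.5, 42.3]), ((194, 195), [50.6, -4.0])]
yellow side 1053.0 [247.1 302.9] tray xy [76.3  9.2]
    [((232, 287), [38.4, -37.6]), ((223, 299), [77.3, -38.4]), ((227, 310), [105.2, -17.8]), ((260, 319), [112.8, 49.2]), ((272, 294), [38.5, 43.7])]
red top 54.0 [304.2 178.7] tray xy [-142.5    5.9]
    [((305, 171), [-145.6, -6.9]), ((305, 177), [-144.2, 3.2]), ((300, 176), [-136.2, 0.4]), ((299, 180), [-133.6, 6.8]), ((297, 176), [-131.3, -0.4]), ((300, 183), [-134.5, 12.1]), ((309, 179), [-150.2, 7.6])]
red side 93.5 [283.  226.3] tray xy [-130.6    6.6]
    [((282, 221), [-150.7, -2.9]), ((277, 225), [-132.4, -7.3]), ((284, 232), [-109.9, 16.3]), ((288, 223), [-146.2, 12.1])]
blue top 803.0 [231.1 187.7] tray xy [-16.7 
[... 252 characters left out ...]
203), [-43.6, 26.9]), ((226, 202), [-5.0, 19.5]), ((223, 171), [-6.5, -35.1]), ((209, 171), [17.4, -38.7])]
blue side 243.5 [261.3 273.9] tray xy [1.5 8.6]
    [((241, 259), [-35.7, -49.5]), ((240, 267), [-9.2, -40.3]), ((254, 261), [-36.0, -21.8]), ((263, 268), [-18.0, 4.4]), ((263, 282), [25.2, 21.4]), ((252, 289), [51.3, 9.8]), ((266, 291), [50.1, 37.1]), ((271, 264), [-35.2, 14.5])]
knob [ 0.4396474  -0.2232502   0.03963505] [np.float64(6.723180522616379e-05), np.float64(6.72318052260688e-05)]
lid disc 440.0952453613281 266.0952453613281 15.13343620300293 [ 0.4420092  -0.22497292  0.015     ]
lid disc manual [ 0.44040206 -0.22531701  0.015     ] side [ 0.4388592  -0.21883554  0.015     ]
```

```bash
python3 - <<'E'
from h import *
from scipy.spatial.transform import Rotation as R
c=camera('top');s=camera('side')
a=np.radians(99.4);ex=np.array([np.cos(a),np.sin(a)]);ey=np.array([-ex[1],ex[0]]);O=np.array([.5587,.160])
L=lambda X:np.round([(X[:2]-O)@ex*1e3,(X[:2]-O)@ey*1e3],1)
for n,p,z in(('foot far',(258.4,171.9),.0555),('foot near',(262.2,204),.0555),('top far',(210,170.6),.107),('top near',(205,206),.107)):print(n,L(onz(c,p,z)))
# red cap top: brightest ellipse by crop pixel (620,118)/3.2 ; side triangulation
x,e=tri(c,(110+620/3.2,140+118/3.2),s,(283,226.5));print('cap',x,L(x),e)
def W(x,y,z):return np.r_[O+ex*x/1e3+ey*y/1e3,z]
st=sense();R0=np.array(st['orientation']);p0=np.array(st['ee_pos'])
wax=38.;piv=wax-68.5;y=1.
g=W(piv+32.5,y,.0662)
lean=np.radians(30)
z=-np.r_[ex*np.sin(lean),np.cos(lean)]   # tool z: down, from body leaning to +x
yy=-np.r_[ey,0];xx=np.cross(yy,z);Rt=np.c_[xx,yy,z]
print('grasp',g,Rt.round(3))
for nm,tcp,Rr in(('above',g+.019*z-.12*z,Rt),('via',np.array([.6,-.2,.3]),R.from_rotvec([0,0,-np.radians(40)]).as_matrix()@np.c_[np.r_[-ey[1]*0+yy[1],-yy[0],0],yy,[0,0,-1.]]),('grasp',g+.019*z,Rt)):
    print(nm,'tcp',tcp.round(3),'d',(R0.T@(tcp-p0)).round(4),'rot',np.degrees(R.from_matrix(R0.T@Rr).as_rotvec()).round(2))
E
```

```text
foot far [-65.3 -28.7]
foot near [-64.5  28.9]
top far [  9.3 -28.4]
top near [24.3 29.3]
cap [0.58076957 0.01938327 0.09216467] [-142.3    1.2] [np.float64(0.0005608675351227994), np.float64(0.0005608675351227281)]
grasp [0.55738678 0.16180982 0.0662    ] [[-0.141  0.987  0.082]
 [ 0.854  0.163 -0.493]
 [-0.5   -0.    -0.866]]
above tcp [0.549 0.212 0.154] d [ 0.5854 -0.7605  0.0603] rot [-22.02 -24.35 -82.15]Traceback (most recent call last):
  File "<stdin>", line 18, in <module>
  File "scipy/spatial/transform/_rotation.pyx", line 1143, in scipy.spatial.transform._rotation.Rotation.from_matrix
ValueError: Non-positive determinant (left-handed or null coordinate frame) in rotation matrix 0: [[-7.16552879e-01  6.97532774e-01 -1.73592505e-05]
 [ 6.97532768e-01  7.16552876e-01  1.16659265e-04]
 [-9.38124820e-05 -7.14838864e-05  9.99999993e-01]].
```

```bash
python3 -m crank '[0.494,-0.306,-0.087,0,0,-41,100, 0.494,-0.306,-0.087,0,0,-41,100, 0.494,-0.306,-0.087,0,0,-41,100, 0.494,-0.306,-0.087,0,0,-41,100, 0.494,-0.306,-0.087,0,0,-41,100, 0.494,-0.306,-0.087,0,0,-41,100, 0.494,-0.306,-0.087,0,0,-41,100, 0.494,-0.306,-0.087,0,0,-41,100, 0.494,-0.306,-0.087,0,0,-41,100, 0.494,-0.306,-0.087,0,0,-41,100, 0.494,-0.306,-0.087,0,0,-41,100, 0.494,-0.306,-0.087,0,0,-41,100]' 40
cat >> h.py <<'E'
from scipy.spatial.transform import Rotation as R
a=np.radians(99.4);ex=np.array([np.cos(a),np.sin(a)]);ey=np.array([-ex[1],ex[0]]);O=np.array([.5587,.160])
def L(X):return np.round([(X[0]-O[0])*1e3*ex[0]+(X[1]-O[1])*1e3*ex[1],(X[0]-O[0])*1e3*ey[0]+(X[1]-O[1])*1e3*ey[1],X[2]*1e3],1)
def W(x,y,z):return np.r_[O+ex*x/1e3+ey*y/1e3,z/1e3]
def Rl(deg):
    l=np.radians(deg);z=-np.r_[ex*np.sin(l),np.cos(l)];yy=-np.r_[ey,0];return np.c_[np.cross(yy,z),yy,z]
def rel(tcp,Rt):
    s=sense();R0=np.array(s['orientation']);return (R0.T@(tcp-np.array(s['ee_pos']))).round(4).tolist(),np.degrees(R.from_matrix(R0.T@Rt).as_rotvec()).round(2).tolist()
E
python3 - <<'E'
from h import *
print(sense()['clock'])
Rt=Rl(30);g=W(1.5,.5,66.2)+.019*Rt[:,2]
print('above',rel(g-.12*Rt[:,2],Rt),'grasp',rel(g,Rt))
E
```

```text
clock: 1.65
ee_pos: [0.5816, -0.2488, 0.3017]
orientation: [[0.556, 0.831, 0.001], [0.831, -0.556, -0.0], [0.0, 0.001, -1.0]]
ft_force: [0.0, -0.3, 1.1]
grip_width: 0.0909
1.65
above ([0.3646, -0.2823, 0.1479], [-11.25, -28.55, -42.17]) grasp ([0.3208, -0.2413, 0.2518], [-11.25, -28.55, -42.17])
```

```bash
python3 -m crank '[0.365,-0.282,0.148,-11.25,-28.55,-42.17,100, 0.365,-0.282,0.148,-11.25,-28.55,-42.17,100, 0.365,-0.282,0.148,-11.25,-28.55,-42.17,100, 0.365,-0.282,0.148,-11.25,-28.55,-42.17,100, 0.365,-0.282,0.148,-11.25,-28.55,-42.17,100, 0.365,-0.282,0.148,-11.25,-28.55,-42.17,100, 0.365,-0.282,0.148,-11.25,-28.55,-42.17,100, 0.365,-0.282,0.148,-11.25,-28.55,-42.17,100, 0.365,-0.282,0.148,-11.25,-28.55,-42.17,100, 0.365,-0.282,0.148,-11.25,-28.55,-42.17,100, 0.365,-0.282,0.148,-11.25,-28.55,-42.17,100, 0.365,-0.282,0.148,-11.25,-28.55,-42.17,100]'
python3 - <<'E'
from h import *
Rt=Rl(30);g=W(1.5,.5,66.2)+.019*Rt[:,2]
print('grasp',rel(g,Rt))
w=camera('wrist');im=w['image'].copy()
for p in(W(1.5,.5,66.2),W(-65,-28.5,55.5),W(-65,29,55.5),W(10,-28.5,107),W(10,29,107)):
    cv2.circle(im,tuple(int(v) for v in proj(w,p)),4,(255,0,255),1)
cv2.imwrite('pics/w1.png',im[:,:,::-1])
E
```

```text
clock: 2.85
ee_pos: [0.5487, 0.2096, 0.1527]
orientation: [[-0.142, 0.987, 0.081], [0.854, 0.163, -0.493], [-0.5, -0.001, -0.866]]
ft_force: [0.1, -0.5, 0.1]
grip_width: 0.0913
grasp ([0.0007, 0.0014, 0.1184], [-0.06, -0.0, 0.04])
```

View pics/w1.png

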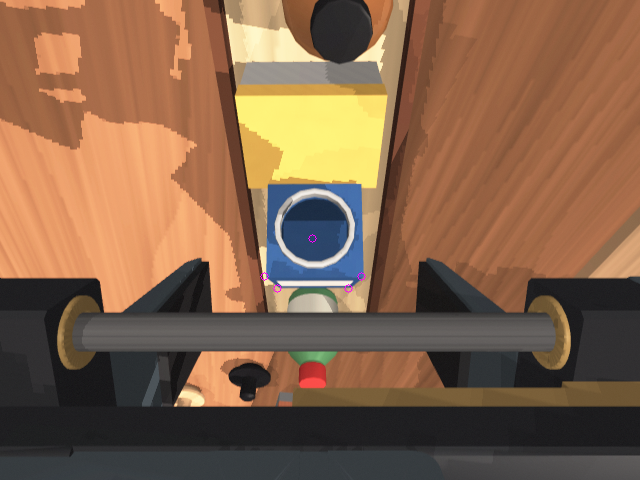

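The wrist view shows the tin top centred between the fingers (tin columns 268–362, fingers 209 and 418), and the predicted points fall on its edges. Descend and grip.

```bash
python3 -m crank '[0,0.001,0.03,0,0,0,100, 0,0.001,0.06,0,0,0,100, 0,0.001,0.09,0,0,0,100, 0,0.001,0.11,0,0,0,100, 0,0.001,0.118,0,0,0,100, 0,0.001,0.118,0,0,0,100, 0,0.001,0.118,0,0,0,80, 0,0.001,0.118,0,0,0,70, 0,0.001,0.118,0,0,0,60, 0,0.001,0.118,0,0,0,55, 0,0.001,0.118,0,0,0,50, 0,0.001,0.118,0,0,0,50, 0,0.001,0.118,0,0,0,50, 0,0.001,0.118,0,0,0,50]' 30
python3 - <<'E'
from h import *
s=sense();Rt=np.array(s['orientation']);p=np.array(s['ee_pos']);g=p-.019*Rt[:,2]
print('g',L(g),'tcp',L(p),s['grip_width'])
# tin origin in tray coords (pivot -31, tilt55)
t=np.radians(55);P=-31.
o=W(P-29*np.cos(t),.5,8+29*np.sin(t));A=np.r_[ex*np.sin(t),np.cos(t)]
print('along axis',(g-o)@A,'perp',(g-o)@np.r_[-ex*np.cos(t),np.sin(t)])
Tt=np.c_[np.r_[ex*np.cos(t),-np.sin(t)],np.r_[ey,0],A]
off=Tt.T@(p-o);np.savez('grasp.npz',off=off,Rrel=Tt.T@Rt)
def up(x,y,z): # tool pose for tin origin upright
    T=np.c_[np.r_[ex,0],np.r_[ey,0],[0,0,1]];return W(x,y,z)+T@off,T@Tt.T@Rt
for q in((-51,0.5,40),(-40,0,30),(-40,0,12),(-40,0,8)):print(q,rel(*up(*q)))
E
```

```text
clock: 4.3
ee_pos: [0.5595, 0.1514, 0.051]
orientation: [[-0.141, 0.987, 0.081], [0.855, 0.162, -0.493], [-0.5, -0.0, -0.866]]
ft_force: [-1.7, 2.4, 6.5]
grip_width: 0.0581
g [ 0.9  0.6 67.4] tcp [-8.6  0.7 51. ] 0.058052311156870075
along axis 0.060192514115868984 perp 0.0013905569263586365
(-51, 0.5, 40) ([-0.047, 0.0, -0.0099], [0.04, 55.0, -0.05])
(-40, 0, 30) ([-0.0324, 0.0005, -0.0067], [0.04, 55.0, -0.05])
(-40, 0, 12) ([-0.0234, 0.0005, 0.0089], [0.04, 55.0, -0.05])
(-40, 0, 8) ([-0.0214, 0.0005, 0.0123], [0.04, 55.0, -0.05])
```

```bash
python3 -m crank '[-0.005,0,-0.009,0,0,0,50, -0.01,0,-0.017,0,0,0,50, -0.015,0,-0.017,0,6,0,50, -0.02,0,-0.016,0,12,0,50, -0.025,0,-0.015,0,19,0,50, -0.03,0,-0.014,0,26,0,50, -0.035,0,-0.013,0,33,0,50, -0.04,0,-0.012,0,40,0,50, -0.044,0,-0.011,0,46,0,50, -0.047,0,-0.01,0,51,0,50, -0.047,0,-0.01,0,55,0,50, -0.04,0,-0.008,0,55,0,50, -0.032,0.0005,-0.007,0,55,0,50, -0.032,0.0005,-0.007,0,55,0,50, -0.032,0.0005,-0.007,0,55,0,50, -0.032,0.0005,-0.007,0,55,0,50]'
python3 - <<'E'
from h import *
for n in('side','top'):
    c=camera(n);im=c['image'].copy()
    cv2.imwrite(f'pics/{n}2.png',im[:,:,::-1])
a=cv2.imread('pics/side2.png')[180:380,170:370];b=cv2.imread('pics/top2.png')[130:330,110:360]
o=np.zeros((600,800,3),np.uint8);a=cv2.resize(a,(480,480));o[:480,:480]=a;b=cv2.resize(b,(320,256));o[:256,480:]=b
w=camera('wrist')['image'][:,:,::-1];w=cv2.resize(w,(320,240));o[300:540,480:]=w
cv2.imwrite('pics/c2.png',o)
E
```

```text
clock: 5.9
ee_pos: [0.5638, 0.1279, 0.073]
orientation: [[-0.148, 0.987, -0.069], [0.894, 0.163, 0.417], [0.422, -0.0, -0.906]]
ft_force: [1.4, 0.2, -0.9]
grip_width: 0.0579
```

View pics/c2.png

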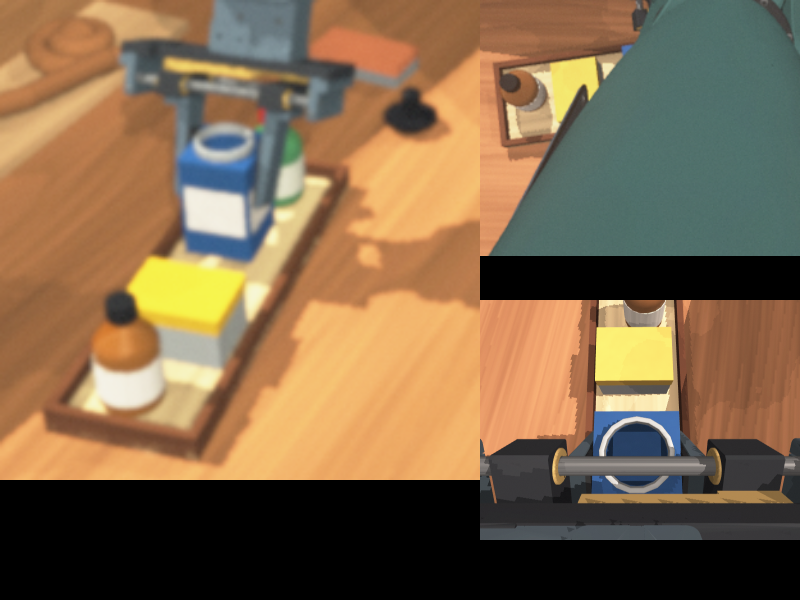

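The side view shows the tin upright in the fingers above the gap (composite at about (225,200)), clear of the wax tin and the green bottle. Lowering it now.

```bash
cat >> h.py <<'E'
def up(x,y,z):
    d=np.load('grasp.npz');T=np.c_[np.r_[ex,0],np.r_[ey,0],[0,0,1]];return W(x,y,z)+T@d['off'],T@d['Rrel']
E
python3 - <<'E'
from h import *
for z in(20,12,9,8):print(z,rel(*up(-40,0,z)))
E
python3 -m crank '[-0.003,0,0.006,0,0,0,50, -0.005,0,0.011,0,0,0,50, -0.007,0,0.0155,0,0,0,50, -0.007,0,0.0155,0,0,0,50]'
python3 - <<'E'
from h import *
print(sense()['ft_force'])
for z in(20,12,9,8):print(z,rel(*up(-40,0,z)))
E
```

```text
20 ([-0.0046, 0.0001, 0.0089], [0.05, 0.02, -0.01])
12 ([-0.008, 0.0001, 0.0161], [0.05, 0.02, -0.01])
9 ([-0.0093, 0.0001, 0.0189], [0.05, 0.02, -0.01])
8 ([-0.0097, 0.0001, 0.0198], [0.05, 0.02, -0.01])
clock: 6.45
ee_pos: [0.5632, 0.1275, 0.0548]
orientation: [[-0.146, 0.987, -0.071], [0.894, 0.162, 0.417], [0.423, -0.002, -0.906]]
ft_force: [-0.5, -0.0, -1.8]
grip_width: 0.0582
[-0.47712305 -0.03929579 -1.80232844]
20 ([0.0029, 0.0007, -0.0077], [-0.04, -0.0, -0.07])
12 ([-0.0005, 0.0008, -0.0004], [-0.04, -0.0, -0.07])
9 ([-0.0017, 0.0008, 0.0023], [-0.04, -0.0, -0.07])
8 ([-0.0021, 0.0008, 0.0032], [-0.04, -0.0, -0.07])
```

```bash
python3 -m crank '[-0.001,0,0.001,0,0,0,50, -0.0015,0,0.002,0,0,0,50, -0.0018,0,0.0027,0,0,0,50, -0.0018,0,0.0027,0,0,0,50]'; python3 -m crank '[-0.0002,0,0.0005,0,0,0,50, -0.0002,0,0.0005,0,0,0,50]'
```

```text
clock: 6.85
ee_pos: [0.5638, 0.1271, 0.0526]
orientation: [[-0.147, 0.987, -0.069], [0.894, 0.162, 0.417], [0.423, -0.001, -0.906]]
ft_force: [0.2, 0.5, -2.0]
grip_width: 0.0577
clock: 7.05
ee_pos: [0.5638, 0.1271, 0.052]
orientation: [[-0.147, 0.987, -0.069], [0.894, 0.162, 0.417], [0.423, -0.001, -0.906]]
ft_force: [0.7, -0.1, -1.1]
grip_width: 0.0579
```

```bash
python3 -m crank '[-0.0002,0,0.0005,0,0,0,50, -0.0002,0,0.0005,0,0,0,50, -0.0004,0,0.001,0,0,0,50, -0.0004,0,0.001,0,0,0,50]'; python3 -m crank '[-0.0002,0,0.0005,0,0,0,50, -0.0002,0,0.0005,0,0,0,50]'
```

```text
clock: 7.45
ee_pos: [0.5638, 0.1272, 0.051]
orientation: [[-0.147, 0.987, -0.069], [0.894, 0.162, 0.417], [0.423, -0.001, -0.906]]
ft_force: [-1.0, -0.2, 0.7]
grip_width: 0.0582
clock: 7.65
ee_pos: [0.5638, 0.1272, 0.051]
orientation: [[-0.147, 0.987, -0.069], [0.894, 0.163, 0.418], [0.423, -0.001, -0.906]]
ft_force: [-4.3, -4.1, 11.6]
grip_width: 0.0577
```

Touchdown confirmed at +11.6 N. Release and back off.

```bash
python3 -m crank '[0,0,0,0,0,0,63, 0,0,0,0,0,0,65, 0,0,0,0,0,0,68, 0,0,0,0,0,0,75, 0,0,0,0,0,0,88, 0,0,0,0,0,0,88, 0,0,0,0,0,0,88, 0,0,-0.015,0,0,0,88, 0,0,-0.04,0,0,0,88, 0,0,-0.08,0,0,0,88, 0,0,-0.12,0,0,0,88, 0,0,-0.16,0,0,0,88, 0,0,-0.2,0,0,0,88, 0,0,-0.2,0,0,0,88]'
python3 - <<'E'
from h import *
print(sense()['clock'])
K=np.array([.4405,-.2245]) ; Rt=Rl(0)
for z in(.20,.06):print('lid above',rel(np.r_[K,z],Rt))
for n in('side','wrist'):cv2.imwrite(f'pics/{n}3.png',camera(n)['image'][:,:,::-1])
o=np.zeros((480,800,3),np.uint8);o[:,:480]=cv2.resize(cv2.imread('pics/side3.png')[180:380,170:370],(480,480),interpolation=cv2.INTER_CUBIC);o[:240,480:]=cv2.resize(cv2.imread('pics/wrist3.png'),(320,240));cv2.imwrite('pics/c3.png',o)
E
```

```text
clock: 9.05
ee_pos: [0.5803, 0.0415, 0.2374]
orientation: [[-0.148, 0.987, -0.061], [0.895, 0.161, 0.416], [0.42, 0.007, -0.907]]
ft_force: [0.1, -0.1, 0.2]
grip_width: 0.0801
9.05
lid above ([-0.2331, -0.181, -0.0681], [0.41, -24.86, -0.07])
lid above ([-0.292, -0.1819, 0.059], [0.41, -24.86, -0.07])
```

View pics/c3.png

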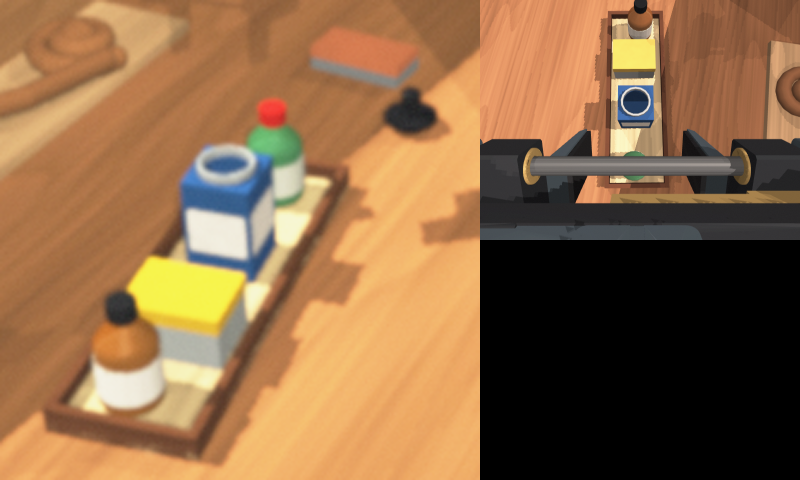

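The tin stands upright alone, square with the tray between the wax tin and the green bottle, and the others look undisturbed. On to the lid.

```bash
python3 -m crank '[-0.233,-0.181,-0.068,0.41,-24.86,-0.07,45, -0.233,-0.181,-0.068,0.41,-24.86,-0.07,45, -0.233,-0.181,-0.068,0.41,-24.86,-0.07,45, -0.233,-0.181,-0.068,0.41,-24.86,-0.07,45, -0.233,-0.181,-0.068,0.41,-24.86,-0.07,45, -0.233,-0.181,-0.068,0.41,-24.86,-0.07,45, -0.233,-0.181,-0.068,0.41,-24.86,-0.07,45, -0.233,-0.181,-0.068,0.41,-24.86,-0.07,45, -0.233,-0.181,-0.068,0.41,-24.86,-0.07,45, -0.233,-0.181,-0.068,0.41,-24.86,-0.07,45]'
python3 - <<'E'
from h import *
w=camera('wrist');t=camera('top');s=camera('side')
for n,c in(('wrist',w),('top',t),('side',s)):cv2.imwrite(f'pics/{n}4.png',c['image'][:,:,::-1])
K=np.r_[.4405,-.2245,.041];u=proj(w,K);print(u)
o=np.zeros((600,800,3),np.uint8);o[:360,:480]=cv2.resize(cv2.imread('pics/wrist4.png'),(480,360))
x0,y0=int(u[0])-50,int(u[1])-50;print('crop wrist',x0,y0)
o[:300,490:790]=cv2.resize(cv2.imread('pics/wrist4.png')[y0:y0+100,x0:x0+100],(300,300))
o[360:600,:480]=cv2.resize(cv2.imread('pics/top4.png')[150:230,170:330],(480,240),interpolation=cv2.INTER_CUBIC)
o[310:598,490:790]=cv2.resize(cv2.imread('pics/side4.png')[235:307,230:305],(300,288),interpolation=cv2.INTER_CUBIC)
cv2.imwrite('pics/c4.png',o)
E
```

```text
clock: 10.15
ee_pos: [0.4384, -0.2212, 0.1947]
orientation: [[-0.167, 0.986, -0.008], [0.986, 0.167, 0.002], [0.003, -0.008, -1.0]]
ft_force: [-0.9, 0.2, 0.8]
grip_width: 0.0408
[314.30766607 228.53608525]
crop wrist 264 178
```

View pics/c4.png

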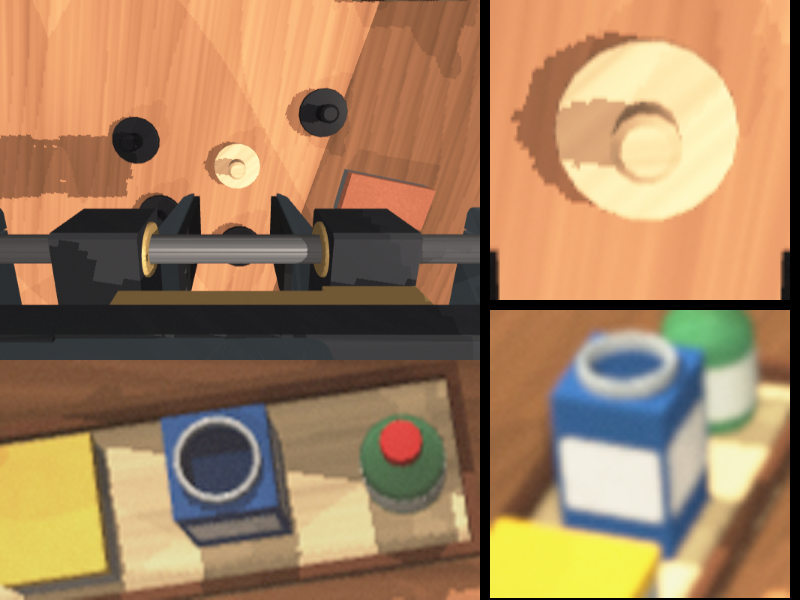

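The wrist crop shows the pale lid with its knob top at wrist pixel (316.3,227) and disc centre at (316.3,221.7). The tin's collar centre is at top pixel (242.3,182.7) and side pixel (265,248).

```bash
python3 - <<'E'
from h import *
w=camera('wrist');t=camera('top');s=camera('side')
# collar: fit ellipse on grey-bright, low saturation ring
for n,c,b in(('top',t,(218,160,268,210)),('side',s,(235,235,290,275))):
    x0,y0,x1,y1=b;h=cv2.cvtColor(c['image'],cv2.COLOR_RGB2HSV)[y0:y1,x0:x1]
    blue=cv2.inRange(h,(100,110,20),(125,255,255))
    ring=cv2.inRange(h,(0,0,90),(179,90,255))
    cs,_=cv2.findContours(ring,cv2.RETR_EXTERNAL,cv2.CHAIN_APPROX_NONE)
    for k in sorted(cs,key=len)[-2:]:
        if len(k)>15:
            e=cv2.fitEllipse(k);print(n,np.round(np.add(e[0],(x0,y0)),1),np.round(e[1],1))
M1=onz(t,(242.3,182.7),.106);M2=onz(s,(265,248),.106);M3,e=tri(t,(242.3,182.7),s,(265,248))
print('mouth',M1,L(M1),M2,L(M2),M3,L(M3),e)
k=onz(w,(316.3,227),.041);d=onz(w,(316.3,221.7),.015);print('knob w',k,'disc',d)
st=sense();K=(k+d)/2;print('wrist mean',K)
for z in(.08,.018):print(rel(np.r_[K[:2],z],Rl(0)))
E
```

```text
top [235.9 157.5] [ 34.8 116.7]
top [187.7 242.3] [ 53.8 112.5]
side [266.7 258.8] [35.7 46. ]
mouth [0.56614001 0.11996096 0.106     ] [-40.7  -0.8 106. ] [0.55985804 0.12507789 0.106     ] [-34.6   4.6 106. ] [0.56535477 0.11981564 0.10194234] [-40.7  -0.  101.9] [np.float64(0.0018168578396536017), np.float64(0.001816857839653635)]
knob w [ 0.44191168 -0.22335423  0.041     ] disc [ 0.44208484 -0.22433213  0.015     ]
wrist mean [ 0.44199826 -0.22384318  0.028     ]
([-0.0028, 0.0043, 0.1148], [-0.42, -0.16, 0.14])
([-0.003, 0.0048, 0.1768], [-0.42, -0.16, 0.14])
```

```bash
python3 -m crank '[-0.003,0.004,0.05,-0.4,-0.2,0.1,45, -0.003,0.004,0.1,-0.4,-0.2,0.1,45, -0.003,0.004,0.115,-0.4,-0.2,0.1,45, -0.003,0.004,0.115,-0.4,-0.2,0.1,45, -0.003,0.004,0.115,-0.4,-0.2,0.1,45]'
python3 - <<'E'
from h import *
print(rel(np.r_[.442,-.2236,.018],Rl(0)))
w=camera('wrist');print(proj(w,[.442,-.2236,.041]))
E
```

```text
clock: 10.95
ee_pos: [0.4419, -0.2246, 0.0804]
orientation: [[-0.163, 0.987, -0.0], [0.987, 0.163, -0.001], [-0.001, -0.0, -1.0]]
ft_force: [0.2, -1.1, 0.9]
grip_width: 0.0414
([0.001, 0.0003, 0.0624], [-0.01, 0.05, 0.0])
[310.40115182 266.42144129]
```

```bash
python3 -m crank '[0.001,0,0.03,0,0,0,45, 0.001,0,0.05,0,0,0,45, 0.001,0,0.059,0,0,0,45, 0.001,0,0.062,0,0,0,45, 0.001,0,0.062,0,0,0,45, 0.001,0,0.062,0,0,0,35, 0.001,0,0.062,0,0,0,28, 0.001,0,0.062,0,0,0,22, 0.001,0,0.062,0,0,0,15, 0.001,0,0.062,0,0,0,15, 0.001,0,0.062,0,0,0,15, 0.001,0,0.062,0,0,0,15]' 20
python3 - <<'E'
from h import *
s=sense();print(s['ee_pos'])
for p in((.50,-.10,.25),(.566,.12,.20)):print(rel(np.array(p),Rl(0)))
E
```

```text
clock: 12.2
ee_pos: [0.4415, -0.2237, 0.0182]
orientation: [[-0.163, 0.987, 0.0], [0.987, 0.163, -0.001], [-0.001, -0.0, -1.0]]
ft_force: [-1.2, 0.8, 7.1]
grip_width: 0.0196
[ 0.44153338 -0.22367588  0.01823163]
([0.1123, 0.0779, -0.2319], [-0.0, 0.06, -0.01])
([0.3186, 0.1789, -0.1821], [-0.0, 0.06, -0.01])
```

Gripped at 19.6 mm, which matches the knob's 20 mm. Lift and carry to a hover beside the mouth for a close look.

```bash
python3 - <<'E'
from h import *
print(rel(W(-110,0,215),Rl(0)))
s=sense();Rt=np.array(s['orientation'])
T,_=up(0,0,0); print('tin origin by release tcp', L(np.array([.5638,.1272,.051])-(T-W(0,0,0))))
E
python3 -m crank '[0,0,-0.01,0,0,0,15, 0,0,-0.03,0,0,0,15, 0,0,-0.07,0,0,0,15, 0,0,-0.11,0,0,0,15, 0,0,-0.15,0,0,0,15, 0,0,-0.19,0,0,0,15, 0,0,-0.197,0,0,0,15, 0,0,-0.197,0,0,0,15]'
```

```text
([0.2492, 0.1782, -0.197], [-0.0, 0.06, -0.01])
tin origin by release tcp [-39.8   0.2   8. ]
clock: 13.0
ee_pos: [0.4418, -0.2236, 0.2164]
orientation: [[-0.163, 0.987, 0.002], [0.987, 0.163, -0.002], [-0.003, 0.002, -1.0]]
ft_force: [-0.5, 0.1, -0.8]
grip_width: 0.0195
```

```bash
python3 -m crank '[0.03,0.02,0,0,0,0,15, 0.06,0.045,0,0,0,0,15, 0.09,0.067,0,0,0,0,15, 0.12,0.09,0,0,0,0,15, 0.15,0.11,0,0,0,0,15, 0.18,0.13,0,0,0,0,15, 0.21,0.15,0,0,0,0,15, 0.235,0.168,0,0,0,0,15, 0.249,0.178,0,0,0,0,15, 0.249,0.178,0,0,0,0,15, 0.249,0.178,0,0,0,0,15]'
python3 - <<'E'
from h import *
s=sense();print(L(s['ee_pos']))
w=camera('wrist');im=w['image'].copy();cv2.imwrite('pics/w5.png',im[:,:,::-1])
print('pred mouth px',proj(w,W(-40.5,-.3,106)), 'lid foot',proj(w,np.array(s['ee_pos'])+[0,0,-.018]))
E
```

```text
clock: 14.1
ee_pos: [0.5755, 0.0509, 0.2135]
orientation: [[-0.164, 0.987, -0.002], [0.987, 0.164, -0.001], [-0.001, -0.002, -1.0]]
ft_force: [0.0, 0.3, -0.5]
grip_width: 0.0196
[-110.4    1.2  213.5]
pred mouth px [313.08554292 134.4727658 ] lid foot [309.61883486 281.92680002]
```

View pics/w5.png

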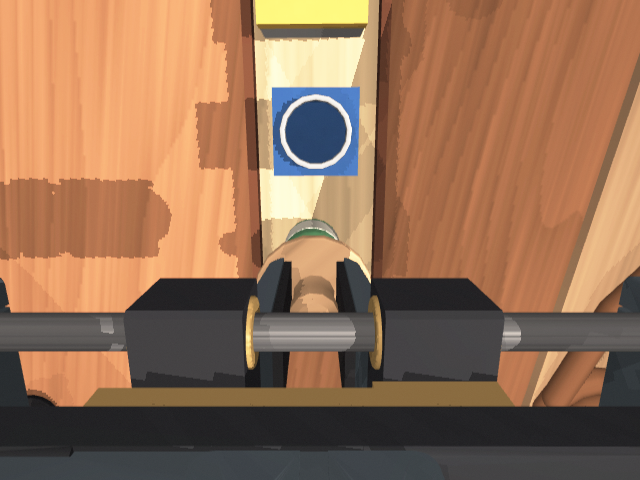

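The wrist view shows the mouth ring centred at (316,131) and the held lid's disc from about column 257 to 370, with its far edge near row 237. The tin is square and centred between the rails (254–379).

```bash
python3 - <<'E'
from h import *
w=camera('wrist');s=sense();p=np.array(s['ee_pos']);e3=np.r_[ex,0];y3=np.r_[ey,0]
h=cv2.cvtColor(w['image'],cv2.COLOR_RGB2HSV);ring=cv2.inRange(h[85:178,270:362],(0,0,180),(179,70,255))
cs,_=cv2.findContours(ring,cv2.RETR_EXTERNAL,cv2.CHAIN_APPROX_NONE);k=max(cs,key=cv2.contourArea);e=cv2.fitEllipse(k);m=np.add(e[0],(270,85));print('ring',m,e[1],'size mm',np.array(e[1])*1)
print('mouth w',L(onz(w,m,.106)))
print(L(p))
# predicted disc outline at tcp axis (disc top z=tcp-.003, bottom -.009)
for dz in(-.003,-.009):
    q=np.array([proj(w,p+.027*(np.cos(t)*e3+np.sin(t)*y3)+[0,0,dz]) for t in np.linspace(0,2*np.pi,90)]);print('disc',dz,'top row',q[:,1].min(),'cols',q[:,0].min(),q[:,0].max())
print('knob top cols',[proj(w,p+s_*.01*y3+[0,0,.023])[0] for s_ in(-1,1)])
row=w['image'][:,:,:]
for c0 in(305,314,322):print(c0,[tuple(int(v) for v in row[r,c0]) for r in range(226,246,2)])
for r in(262,275):print(r,[(c,tuple(int(v) for v in row[r,c])) for c in list(range(252,264,2))+list(range(362,376,2))])
E
```

```text
ring [315.40670776 130.66711426] (70.85734558105469, 73.68720245361328) size mm [70.85734558 73.68720245]
mouth w [-38.4  -1.9 106. ]
[-110.9    1.2  214. ]
disc -0.003 top row 236.25192476282214 cols 249.8896243395249 369.0385107982543
disc -0.009 top row 233.05227858221483 cols 251.82735773795105 367.36592171566633
knob top cols [np.float64(334.27841469995514), np.float64(283.2674003645185)]
305 [(157, 149, 134), (110, 126, 101), (69, 103, 72), (79, 120, 82), (91, 131, 88), (151, 115, 84), (186, 141, 103), (205, 156, 113), (213, 162, 117), (220, 168, 122)]
314 [(171, 163, 145), (80, 114, 80), (73, 111, 76), (87, 135, 91), (99, 144, 96), (149, 114, 82), (214, 161, 117), (224, 172, 125), (224, 171, 124), (224, 172, 125)]
322 [(159, 151, 135), (198, 187, 167), (86, 120, 85), (85, 125, 86), (96, 140, 94), (164, 125, 91), (218, 166, 121), (227, 176, 128), (226, 173, 126), (225, 174, 125)]
262 [(252, (155, 95, 67)), (254, (106, 65, 46)), (256, (105, 63, 45)), (258, (105, 64, 45)), (260, (104, 64, 46)), (262, (54, 36, 26)), (362, (243, 206, 148)), (364, (223, 186, 138)), (366, (219, 182, 134)), (368, (192, 159, 119)), (370, (190, 158, 117)), (372, (57, 36, 27)), (374, (106, 66, 47))]
275 [(252, (161, 102, 69)), (254, (153, 94, 67)), (256, (153, 94, 67)), (258, (207, 157, 113)), (260, (209, 159, 115)), (262, (113, 97, 84)), (362, (60, 66, 71)), (364, (61, 65, 69)), (366, (254, 241, 187)), (368, (254, 245, 194)), (370, (216, 174, 128)), (372, (60, 36, 27)), (374, (105, 66, 47))]
```

```bash
python3 - <<'E'
from h import *
for z in(214,135):print(rel(W(-39,0,z),Rl(0)))
E

```

```text
([0.0719, 0.0011, -0.0], [-0.08, 0.04, -0.05])
([0.072, 0.0012, 0.079], [-0.08, 0.04, -0.05])
```

```bash
python3 -m crank '[0.03,0.001,0,0,0,0,15, 0.06,0.001,0,0,0,0,15, 0.072,0.001,0.01,0,0,0,15, 0.072,0.001,0.04,0,0,0,15, 0.072,0.001,0.065,0,0,0,15, 0.072,0.001,0.079,0,0,0,15, 0.072,0.001,0.079,0,0,0,15, 0.072,0.001,0.079,0,0,0,15]'
python3 - <<'E'
from h import *
s=sense();print(L(s['ee_pos']),rel(W(-39,0,116),Rl(0)))
o=np.zeros((480,800,3),np.uint8)
a=camera('side')['image'][:,:,::-1];o[:400,:400]=cv2.resize(a[210:310,215:315],(400,400),interpolation=cv2.INTER_CUBIC)
w=camera('wrist')['image'][:,:,::-1];o[:400,400:]=cv2.resize(w[150:350,215:415],(400,400));cv2.imwrite('pics/c6.png',o)
E
```

```text
clock: 15.0
ee_pos: [0.5658, 0.1221, 0.1359]
orientation: [[-0.163, 0.987, -0.0], [0.987, 0.163, -0.001], [-0.001, -0.0, -1.0]]
ft_force: [0.3, 0.1, -0.3]
grip_width: 0.0192
[-38.6  -0.8 135.9] ([-0.0004, -0.0008, 0.0199], [-0.02, 0.04, -0.03])
```

View pics/c6.png

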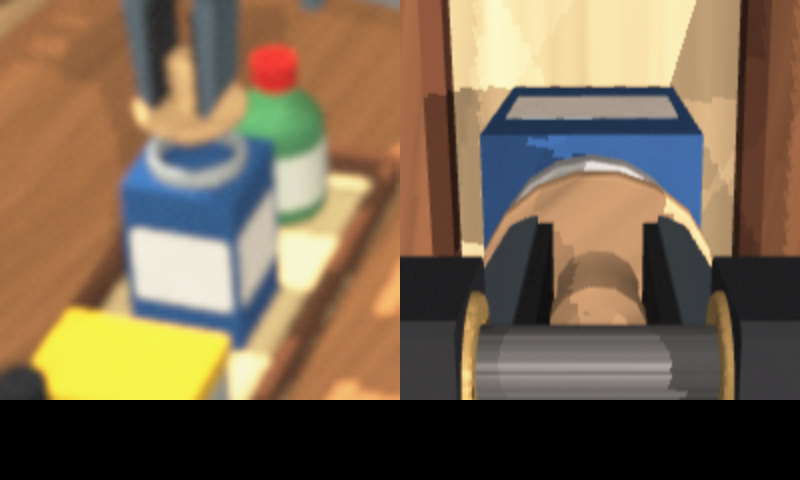

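```bash
python3 - <<'E'
from h import *
w=camera('wrist');s=camera('side');p=np.array(sense()['ee_pos']);print(L(p))
x,y,_=L(p)
for X in(-40,-38,-36):print(X,'collar far',proj(w,W(X+24,0,106)),'body far edge',proj(w,W(X+29,0,98)),'foot? ')
print('body corners y0', proj(w,W(-10,29,98)),proj(w,W(-10,-29,98)))
print('disc far bottom/top',proj(w,W(x+27,y,z:=float(p[2]*1e3-9))),proj(w,W(x+27,y,z+6)))
print('disc right/left', proj(w,W(x,y-27,z+6)),proj(w,W(x,y+27,z+6)))
print('side: lid disc c',proj(s,W(x,y,z+3)),'collar c',proj(s,W(-39,0,106)),proj(s,W(-39,1.5,106)))
im=w['image']
for c in(300,311,322):print(c,[(r,*[int(v) for v in im[r,c]]) for r in range(212,246,2)])
E
```

```text
[-38.3  -1.3 136.6]
-40 collar far [306.84593255 231.42686589] body far edge [307.00304926 218.57890807] foot? 
-38 collar far [306.82593911 227.5679868 ] body far edge [306.98402922 214.80792032] foot? 
-36 collar far [306.80584993 223.69062843] body far edge [306.96492087 211.01942599] foot? 
body corners y0 [251.31933746 216.77726395] [362.63857902 216.61396871]
disc far bottom/top [309.02947082 232.25963724] [308.91648375 235.42899777]
disc right/left [368.58859851 293.06536442] [249.66252809 293.28266046]
side: lid disc c [262.029857   235.81242813] collar c [263.6304845 246.4902492] [264.34999054 246.60146766]
300 [(212, 32, 52, 78), (214, 31, 50, 77), (216, 31, 52, 80), (218, 68, 110, 170), (220, 67, 109, 169), (222, 66, 108, 169), (224, 67, 109, 169), (226, 67, 108, 168), (228, 77, 109, 157), (230, 114, 110, 104), (232, 141, 137, 131), (234, 163, 157, 151), (236, 142, 123, 106), (238, 153, 116, 84), (240, 182, 138, 100), (242, 174, 130, 95), (244, 183, 139, 101)]
311 [(212, 30, 50, 76), (214, 33, 53, 78), (216, 34, 53, 82), (218, 66, 108, 168), (220, 66, 107, 168), (222, 67, 108, 169), (224, 66, 108, 169), (226, 69, 107, 162), (228, 116, 113, 107), (230, 160, 152, 147), (232, 234, 229, 223), (234, 219, 210, 200), (236, 132, 101, 73), (238, 187, 141, 102), (240, 205, 155, 112), (242, 204, 154, 111), (244, 204, 155, 112)]
322 [(212, 32, 51, 78), (214, 34, 53, 80), (216, 34, 55, 83), (218, 67, 111, 171), (220, 67, 110, 171), (222, 67, 110, 170), (224, 66, 109, 169), (226, 67, 108, 170), (228, 70, 107, 161), (230, 123, 119, 115), (232, 180, 173, 166), (234, 229, 223, 215), (236, 149, 113, 83), (238, 199, 150, 109), (240, 211, 160, 116), (242, 209, 157, 113), (244, 209, 159, 114)]
```

Both views put the mouth at about tray (-38.6, 0.1), within the play. Shift 1.4 mm sideways and insert, watching the force.

```bash
python3 -m crank '[0,-0.001,0,0,0,0,15, 0,-0.001,0.005,0,0,0,15, 0,-0.001,0.009,0,0,0,15, 0,-0.001,0.013,0,0,0,15, 0,-0.001,0.0145,0,0,0,15, 0,-0.001,0.0145,0,0,0,15]'; python3 - <<'E'
from h import *
print(L(sense()['ee_pos']),sense()['ft_force'])
E
```

```text
clock: 15.8
ee_pos: [0.5643, 0.1223, 0.1206]
orientation: [[-0.163, 0.987, -0.001], [0.987, 0.163, -0.001], [-0.001, -0.001, -1.0]]
ft_force: [-0.4, -0.6, 0.6]
grip_width: 0.0194
[-38.1   0.6 120.6] [-0.38162848 -0.56759177  0.63060681]
```

```bash
python3 -m crank '[0,0,0.001,0,0,0,15, 0,0,0.002,0,0,0,15, 0,0,0.003,0,0,0,15, 0,0,0.004,0,0,0,15, 0,0,0.004,0,0,0,15]';  python3 -m crank '[0,0,0.0005,0,0,0,15, 0,0,0.0005,0,0,0,15]'; python3 -m crank '[0,0,0.0005,0,0,0,15, 0,0,0.0005,0,0,0,15]'
```

```text
clock: 16.3
ee_pos: [0.5645, 0.1223, 0.1169]
orientation: [[-0.163, 0.987, -0.0], [0.987, 0.163, -0.001], [-0.001, -0.001, -1.0]]
ft_force: [-0.5, -0.2, 0.6]
grip_width: 0.0194
clock: 16.5
ee_pos: [0.5645, 0.1223, 0.1165]
orientation: [[-0.163, 0.987, -0.0], [0.987, 0.163, -0.001], [-0.001, -0.0, -1.0]]
ft_force: [0.3, 0.8, -0.4]
grip_width: 0.0192
clock: 16.7
ee_pos: [0.5645, 0.1223, 0.116]
orientation: [[-0.163, 0.987, -0.0], [0.987, 0.163, -0.001], [-0.001, -0.0, -1.0]]
ft_force: [-0.1, 0.6, -0.2]
grip_width: 0.0193
```

```bash
python3 -m crank '[0,0,0.0005,0,0,0,15, 0,0,0.0005,0,0,0,15]';  python3 -m crank '[0,0,0.0005,0,0,0,15, 0,0,0.0005,0,0,0,15]'
```

```text
clock: 16.9
ee_pos: [0.5645, 0.1223, 0.1154]
orientation: [[-0.163, 0.987, -0.0], [0.987, 0.163, -0.001], [-0.001, -0.001, -1.0]]
ft_force: [0.6, -0.2, -1.0]
grip_width: 0.0193
clock: 17.1
ee_pos: [0.5647, 0.1223, 0.1153]
orientation: [[-0.163, 0.987, -0.0], [0.987, 0.163, -0.001], [-0.001, -0.0, -1.0]]
ft_force: [-0.7, 0.3, 3.6]
grip_width: 0.0193
```

Contact at TCP z = 115.3 mm, against 115.2 mm predicted for seated. Release and retreat.

```bash
python3 -m crank '[0,0,0,0,0,0,22, 0,0,0,0,0,0,26, 0,0,0,0,0,0,35, 0,0,0,0,0,0,45, 0,0,0,0,0,0,45, 0,0,-0.01,0,0,0,45, 0,0,-0.03,0,0,0,45, 0,0,-0.06,0,0,0,45, 0,0,-0.1,0,0,0,45, -0.05,0,-0.13,0,0,0,45, -0.1,0,-0.13,0,0,0,45, -0.15,0,-0.13,0,0,0,45, -0.2,0,-0.13,0,0,0,45, -0.25,0,-0.13,0,0,0,45, -0.3,0,-0.13,0,0,0,45, -0.3,0,-0.13,0,0,0,45]'
python3 - <<'E'
from h import *
t=camera('top');s=camera('side')
o=np.zeros((600,800,3),np.uint8)
o[:360,:704]=cv2.resize(t['image'][145:253:,115:326][:,:,::-1],(704,360),interpolation=cv2.INTER_CUBIC)
o[360:600,:240]=cv2.resize(s['image'][225:305,225:305][:,:,::-1],(240,240),interpolation=cv2.INTER_CUBIC)
o[360:600,250:500]=cv2.resize(s['image'][175:375,150:350][:,:,::-1],(250,240));cv2.imwrite('pics/c7.png',o)
def q(cm,lo,hi,b,z,g=None):
    im=np.zeros_like(cm['image']);x0,y0,x1,y1=b;im[y0:y1,x0:x1]=cm['image'][y0:y1,x0:x1];m,k=blobs(im,lo,hi);M=cv2.moments(k[0]);return np.round((M['m10']/M['m00'],M['m01']/M['m00']),1)
for nm,cm,b in(('yellow top',t,(115,145,340,250)),('yellow side',s,(180,215,320,370))):
    im=np.zeros_like(cm['image']);x0,y0,x1,y1=b;im[y0:y1,x0:x1]=cm['image'][y0:y1,x0:x1];m,k=blobs(im,(20,120,100),(32,255,255));print(nm,cv2.approxPolyDP(k[0],3,True)[:,0].tolist(), [L(onz(cm,v,.056)).tolist() for v in cv2.approxPolyDP(k[0],3,True)[:,0]][:4])
for nm,cm,p in(('lid pred top',t,None),('side',s,None)):print(nm,proj(cm,W(-39,0,121)),proj(cm,W(-39,0,147)))
print(sense()['clock'])
E
```

```text
clock: 18.7
ee_pos: [0.614, -0.178, 0.2461]
orientation: [[-0.16, 0.987, 0.001], [0.987, 0.16, -0.002], [-0.002, 0.001, -1.0]]
ft_force: [-0.5, 1.4, -0.3]
grip_width: 0.0412
yellow top [[199, 174], [165, 179], [171, 225], [205, 220]] [[37.8, -39.8, 56.0], [97.6, -39.4, 56.0], [95.8, 42.8, 56.0], [36.8, 42.6, 56.0]]
yellow side [[232, 287], [223, 299], [227, 310], [260, 319], [271, 294]] [[38.5, -37.5, 56.0], [77.4, -38.3, 56.0], [105.3, -17.6, 56.0], [112.7, 49.4, 56.0]]
lid pred top [239.98173736 181.20544351] [237.53729559 177.35839695]
side [263.12269523 239.95390867] [262.22644327 228.41721744]
18.8
```

View pics/c7.png

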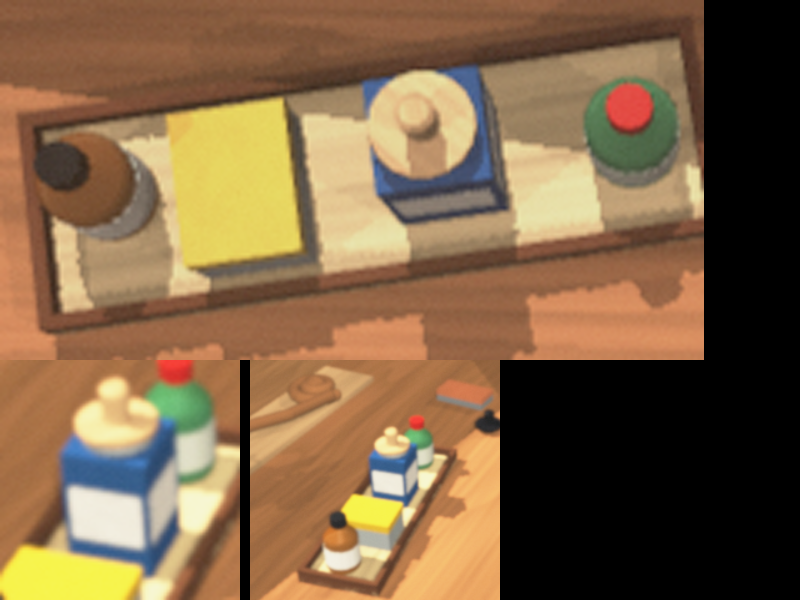

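The last views show the lid seated level on the tin, with disc and knob concentric over the mouth (disc at top pixel about (241.5,182)). The tin is square with the tray, and the wax tin and bottles are where they started. Handing in.

```bash
python3 -c "
from station import sign_off,sense
print(sense()['clock']);print(sign_off())"
```

```text
18.8
the job is handed in; nothing more can be done
None
```

The blue tin is standing upright on the tray floor again with its lid fully seated, and I handed the job in at 18.8 s of the 54 s allowed. I gripped the tin by its free sides, turned it upright in the air and lowered it until the floor pushed back (about 12 N). After checking that it stood alone, I picked the pale lid up by its knob and set it in the mouth.

**Lid:** it met the rim with the tool at 115.3 mm, against 115.2 mm predicted for fully seated. The last pictures show it level and centred on the tin.

**Tin position:** the estimates ran from tray x = -38 to -41 mm and within about 1 mm of y = 0. The wrist camera read about 2 mm nearer the wax tin than the top camera. The named gap point is -41 mm, and I measured the middle of the gap at about -40 mm.

**Squareness:** the tin's side edges agree with the tray's to within about 0.5°. Its far top edge read about 2° off in the blurred top view, which I took as blur.

**Bystanders:** the wax tin's outline is unchanged to within a pixel in both views. I checked the two bottles and the stone only by eye, and they look unmoved.

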